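# Start the wash cycle on the control box and shut its guard

### The job

Start the wash cycle on the control box: reach in under its open clear guard and press the round key, then the bar-shaped key, then the square key, gently and one at a time, each fully home for half a second and then let go; do not press the cross-shaped key. Then swing the guard down fully shut over the keys, leaving the things beside the box where they are.

Things in the scene. Friction and masses are not known exactly. Their poses are not given: they have to be found in the camera images.
- console: grey sheet-metal control box fixed to the deck, 200 mm deep (x), 325 mm wide (y), 185 mm high. Origin: on the deck under its middle; x points from its front to its back, y to its left, z up. Four black key caps stand in a row across its sloping panel, 68 mm apart; which key is in which place differs every time
- panel_front (a point): middle of the front, lower edge of the steel key panel, axes as the console's. The panel rises from here 190 mm towards the back at 32 degrees from level. The direction square to it, going in, is (0.530, 0, -0.848) in the console's frame. A cheek at each side (|y| 150 to 162 mm) stands 30 mm out of the panel
- guard_hinge (a point): middle of the guard's hinge line at the top of the key panel, 34 mm out of the panel; the line runs along the console's y axis; axes as the console's
- guard_edge (a point): middle of the guard's free edge, on its outer face, 156 mm from the hinge line. The guard is a clear sheet in an aluminium frame, 308 mm wide, 172 mm long, 9 mm thick. Open, it leans out over the keys: they cannot be reached from straight above, only about square to the panel, from under it
- guard (a joint): angle of the guard, rad: 0 = shut, parallel to the panel over the keys; 1.4 = fully open, at its stop; it starts between 1.28 and 1.4. The stiff hinge stays where it is left and takes about 3 N at the free edge. Pushing straight down on the outer face near the free edge swings it shut
- round_place: where the round key sits. Origin: on the panel surface, on the key's centre line; axes as the console's (z up, not tilted). The black cap is a round disc 50 mm across. Its flat top, parallel to the panel, stands 14 to 24 mm out of the panel at rest (square to it), differently for each key each time and not reported: feel for it
- round_key (a joint): how far the round key is pushed in, square to the panel, m: 0 = at rest, 0.008 = fully home against its stop. It springs back; 2 N starts it, 6 N brings it home; behind the stop a rubber pad gives up to 5 mm more, from 9 N on, 3 N per mm (not counted here)
- bar_place: where the bar key sits. Origin: on the panel surface, on the key's centre line; axes as the console's (z up, not tilted). The black cap is a narrow bar 24 mm wide (along y) and 60 mm long up the slope. Its flat top, parallel to the panel, stands 14 to 24 mm out of the panel at rest (square to it), differently for each key each time and not reported: feel for it
- bar_key (a joint): how far the bar key is pushed in, square to the panel, m: 0 = at rest, 0.008 = fully home against its stop. It springs back; 2 N starts it, 6 N brings it home; behind the stop a rubber pad gives up to 5 mm more, from 9 N on, 3 N per mm (not counted here)
- square_place: where the square key sits. Origin: on the panel surface, on the key's centre line; axes as the console's (z up, not tilted). The black cap is a square 46 x 46 mm. Its flat top, parallel to the panel, stands 14 to 24 mm out of the panel at rest (square to it), differently for each key each time and not reported: feel for it
- square_key (a joint): how far the square key is pushed in, square to the panel, m: 0 = at rest, 0.008 = fully home against its stop. It springs back; 2 N starts it, 6 N brings it home; behind the stop a rubber pad gives up to 5 mm more, from 9 N on, 3 N per mm (not counted here)
- cross_place: where the cross key sits. Origin: on the panel surface, on the key's centre line; axes as the console's (z up, not tilted). The black cap is an upright cross (plus sign) 54 mm across with arms 19 mm wide. Its flat top, parallel to the panel, stands 14 to 24 mm out of the panel at rest (square to it), differently for each key each time and not reported: feel for it
- cross_key (a joint): how far the cross key is pushed in, square to the panel, m: 0 = at rest, 0.008 = fully home against its stop. It springs back; 2 N starts it, 6 N brings it home; behind the stop a rubber pad gives up to 5 mm more, from 9 N on, 3 N per mm (not counted here); this key is not to be pressed
- manifold: bystander: black moulded hose manifold with four arms, 166 x 154 x 108 mm, standing to the left of the console; origin at the centre of its underside
- cover: bystander: black round ribbed cover, 123 x 118 x 33 mm, lying to the right of the console; origin at the centre of its underside

How it is judged:
By the outcome, as a careful person would: the job done as asked, in the order asked, and still so for the second after the job is handed in, with the robot touching nothing.
It also fails if it takes over 53 s, if anything falls off the work surface, if the arm or the gripper's body presses on something with over 40 N, if the wrist force passes 120 N, or if a joint passes its speed limit or range.

### The arm

A 6-joint arm with a two-finger parallel gripper is mounted at the origin on a cart in front of the work surface, level with it; the furniture and walls round the work are solid. World frame = base frame: x ahead of the robot, y to its left, z up, the work surface at z = 0. Lengths are in m, angles in rad, forces in N, time in s.
With the tool pointing down it reaches from about 0.275 to 0.75 m from the base axis. Payload 10.2 kg.
Tool frame: the origin (TCP) lies at the very end of the fingers, on their centre line; the grasp point (between the pads) lies arm.grip_point_offset behind it (arm.grip_point_offset is the distance from the TCP to the grasp point, in m); z points along the fingers, y is the direction in which the jaws open and shut (so a half turn about z gives the same grasp; the last joint's range is limited). The gripper opens to 88 mm and grips with 3 to 60 N. Pads are 18 mm wide; open, the fingers measure 123 mm over their backs; the gripper's body (75 mm by 187 mm) begins 45 mm behind the grasp point.
Start: joints at [1.021, 0.313, 1.498, -0, 1.331, -0.223], TCP at [0.169, 0.497, 0.239] pointing down, gripper open.
Joint ranges: [-2.94, 2.94], [-0.97, 2.17], [0.19, 2.56], [-1.23, 4.37], [0.02, 3.11], [-2.88, 2.88]. Speed limits (rad/s): [2.39, 2.39, 3.01, 3.14, 3.14, 3.14].

### API

Orientations are given as a unit quaternion [w, x, y, z].
In Python, from bench import arm gives the robot as it stands. The module is installed in compiled form; this text tells all that it offers. Calls block until the motion is done:
- arm.move_ptp(position, orientation): joint-space move of the TCP to a pose.
- arm.move_l(position, attitude=None, rate=0.15, max_force=None): straight line of the TCP; attitude=None keeps the orientation; rate is the mean speed in m/s. With max_force (N) it stops when the force on the tool has changed by that much, and returns True; else False.
- arm.set_joints(angles): joint-space move.
- arm.command_gripper(opening, f_grip=None): finger opening in m; f_grip is the grip in N (None keeps the last); returns when the fingers have stopped.
- arm.sleep(seconds).
- arm.ik(position, orientation): joint angles nearest the present ones, or None.
- arm.read_camera(name): name is "scene" or "side" or "wrist"; returns (picture, depth): 420x560x3 uint8, red, green, blue; 420x560 float32, m along the optical axis (not along the pixel's ray), 0 where there is no reading.
- arm.get_calibration(name): a dict with "fx", "fy", "cx", "cy" (pixels), "world_to_cam" (4x4, takes a point from world to camera coordinates); the wrist camera has in their place "tool_from_camera" (4x4, takes a point from camera to tool coordinates, whose origin is the TCP and whose axes are the flange's). Camera axes: x right, y down, z forward; pixel columns grow to the right and rows downward; lengths in m; the calibration is good to about 2 mm. A picture is of the moment at which its call begins: read the wrist's pose just before it. get_calibration takes no time and is no camera call.
A pose or a line that the arm cannot do raises arm.MotionError and nothing moves.
- arm.hand_in(): hands the job in, once; it reports no verdict.
Trained networks look in the newest picture that a camera, given by its name, has taken for a name from the list of things; names that differ only in an ending like _2 or _b are one class to them, and where a whole thing is asked for, a point or a joint stands for the part that bears it (a point fixed in the world has none). Each returns a list of dicts, best first, with "score" (0 to 1); they miss things now and then, are a little off and sometimes report something else, mostly with a low value. They report only what shows in the picture. A call takes as long as a camera call.
- arm.search_frame(query, camera): "location" ([x, y, z] in m, in the coordinates of the camera as it stood for that picture, good to about 4 mm: the middle of the surface that is visible of it).
- arm.outline_of(query, camera): "pixels" (420x560 bool, what is visible of it).
- arm.mark_of(query, camera): "location" ([x, y, z] in m, in the coordinates of the camera as it stood for that picture, good to about 4 mm: a listed point, or the origin of a listed thing).
Readings, each from a call of its own:
- arm.current_clock(): time.
- arm.current_qpos(): joint angles.
- arm.current_joint_velocities(): joint speeds.
- arm.current_joint_torque(): joint torques, N m.
- arm.current_tcp_pos(): TCP position.
- arm.current_tool_rot(): TCP orientation.
- arm.current_contact_force(): force on the tool from outside, world axes, zero at the start.
- arm.current_wrist_torque(): the same for the moment, N m.
- arm.current_grip_width(): finger opening in m.
Only numpy, scipy, OpenCV 4.12 (cv2) and the standard library are available. Lean on these libraries where they do the work, as an engineer would, in place of code of your own. Each camera call takes 0.05 s, during which the arm holds its last target. There are 200 camera calls.

## Working session

There is one attempt and no reset: what is moved stays moved. The work goes in short steps, each a Python script; the robot and the scene stay as the last script left them, time stands still between calls to the robot, and variables do not carry over. Pictures are saved under pics/ and viewed, about 8 in all and at most 12, crops included, and the job is handed in when it is done.

```bash
mkdir -p pics
cat > h.py <<'E'
import numpy as np, cv2
from bench import arm
def w(cam,p):
    c=arm.get_calibration(cam); return (np.linalg.inv(np.array(c["world_to_cam"]))@np.r_[p,1])[:3]
E
python3 - <<'E'
from h import *
ims=[]
for c in ("scene","side"):
    im,d=arm.read_camera(c); cv2.imwrite(f"pics/{c}0.png",im[:,:,::-1])
    for q in ["console","panel_front","guard_hinge","guard_edge","round_place","bar_place","square_place","cross_place","manifold","cover"]:
        r=arm.mark_of(q,c)
        print(c,q,[(np.round(w(c,x["location"]),4).tolist(),round(x["score"],2)) for x in r[:2]])
print(arm.current_clock(),arm.current_tool_rot(),arm.grip_point_offset)
E
```

```text
scene console [([0.5793, -0.0153, 0.0036], 0.66)]
scene panel_front [([0.4796, -0.0071, 0.0586], 0.73), ([0.6041, 0.2549, 0.0007], 0.36)]
scene guard_hinge [([0.6196, -0.0223, 0.1881], 0.77)]
scene guard_edge [([0.5197, -0.0153, 0.3028], 0.9)]
scene round_place [([0.5581, -0.0448, 0.1078], 0.61)]
scene bar_place [([0.5704, 0.0886, 0.1085], 0.68), ([0.4788, -0.009, 0.0599], 0.6)]
scene square_place [([0.5568, -0.0465, 0.1029], 0.43)]
scene cross_place []
scene manifold [([0.6066, 0.2595, -0.0004], 0.62), ([0.4797, -0.0082, 0.0591], 0.27)]
scene cover [([0.6032, -0.2775, -0.0027], 0.66)]
side console [([0.5791, -0.0188, -0.0005], 0.8), ([0.4844, -0.0086, 0.0549], 0.46)]
side panel_front [([0.4853, -0.0111, 0.0538], 0.75)]
side guard_hinge [([0.6233, -0.0207, 0.1798], 0.78)]
side guard_edge [([0.5218, -0.0125, 0.3053], 0.62)]
side round_place [([0.5665, 0.0879, 0.1084], 0.25)]
side bar_place [([0.5667, 0.0864, 0.1069], 0.66)]
side square_place [([0.5624, 0.0151, 0.1031], 0.67), ([0.5823, -0.0181, -0.0006], 0.52)]
side cross_place [([0.5572, -0.1131, 0.1042], 0.67)]
side manifold []
side cover [([0.6054, -0.2789, -0.0031], 0.68)]
1.1 [-1.44234231e-07  1.62661096e-01  9.86681999e-01 -6.57556098e-06] 0.0187
```

```bash
ls . pics
```

```text
.:
h.py
pics

pics:
scene0.png
side0.png
```

View pics/scene0.png

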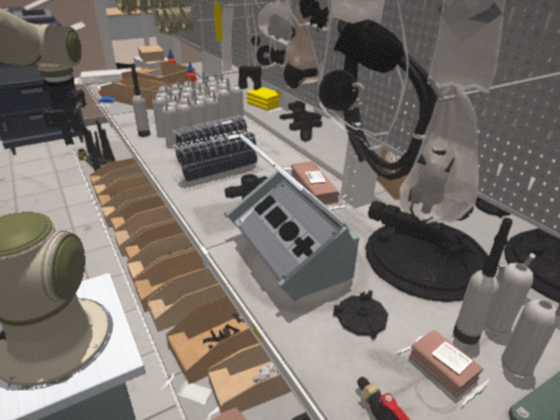

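View pics/side0.png

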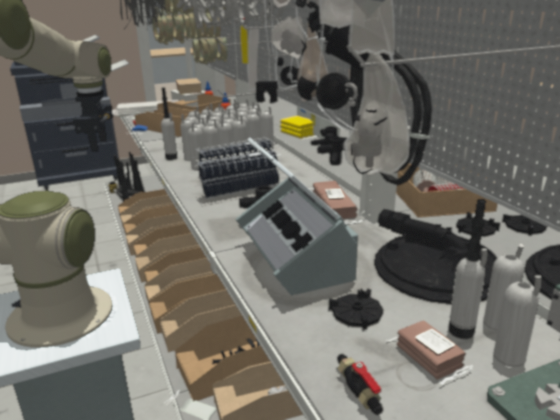

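The scene view shows the guard open. The keys from left to right are bar (265,207), square (276,218), round (289,231) and cross (303,245). The side view agrees, and the networks match except for two low-score mix-ups. Next I'll take a close wrist view from in front of the panel.

```bash
cat >> h.py <<'E'
from scipy.spatial.transform import Rotation as R
def quat(yaw,tilt=0.0,flip=False):
    """tool z into the panel; tilt>0 leans the body away from the guard; jaws along console y"""
    a=np.radians(32)-tilt   # angle of tool from vertical
    a=np.radians(32)+tilt
    z=np.array([np.sin(a),0,-np.cos(a)]); y=np.array([0,1.,0])*(-1 if flip else 1)
    M=np.column_stack([np.cross(y,z),y,z]); M=R.from_euler('z',yaw).as_matrix()@M
    q=R.from_matrix(M).as_quat(); return np.r_[q[3],q[:3]]
def wc(p):  # wrist camera -> world at present pose
    q=arm.current_tool_rot(); T=np.array(arm.get_calibration("wrist")["tool_from_camera"])
    return R.from_quat(np.r_[q[1:],q[0]]).apply((T@np.r_[p,1])[:3])+arm.current_tcp_pos()
E
python3 - <<'E'
from h import *
print(np.round(arm.get_calibration("wrist")["tool_from_camera"],3))
P=[.452,-.012,.225]
for f in (0,1):
    j=arm.ik(P,quat(-.065,0,f)); print(f,None if j is None else np.round(j,2))
    j=arm.ik([.5685,.0875,.105],quat(-.065,0.1,f)); print(f,None if j is None else np.round(j,2))
    j=arm.ik([.557,-.045,.105],quat(-.065,0.1,f)); print(f,None if j is None else np.round(j,2))
E
```

```text
[[ 0.    -0.95  -0.314  0.082]
 [ 1.    -0.     0.    -0.002]
 [-0.    -0.314  0.95  -0.146]
 [ 0.     0.     0.     1.   ]]
0 [-0.38 -0.1   2.11  0.29  0.62 -2.08]
0 [-0.05  0.37  1.99 -0.09  0.13 -1.46]
0 [-0.38  0.34  2.05  0.99  0.23 -2.8 ]
1 [-0.38 -0.1   2.11  0.29  0.62  1.06]
1 [-0.05  0.37  1.99 -0.09  0.13  1.68]
1 [-0.38  0.34  2.05  0.99  0.23  0.35]
```

Run:
```python
from h import *
s=np.array([.848,0,.53]); no=np.array([-.53,0,.848])
for t in (-.1,0,.1):
  for n,p in (("bar",[.5685,.0875,.106]),("sq",[.562,.0155,.105]),("rnd",[.558,-.046,.105])):
    for h in (0.01,.06):
      j=arm.ik(np.array(p)-.008*s+h*no,quat(-.065,t)); print(t,n,h,None if j is None else np.round(j,2))
P=[.452,-.012,.225]
arm.command_gripper(0.0,20)
arm.move_ptp(P,quat(-.065)); print(arm.current_clock(), arm.current_grip_width(), arm.current_tcp_pos())
im,d=arm.read_camera("wrist"); cv2.imwrite("pics/w1.png",im[:,:,::-1]); np.save("d1.npy",d)
for q in ["panel_front","guard_hinge","round_place","bar_place","square_place","cross_place"]:
    r=arm.mark_of(q,"wrist"); print(q,[(np.round(wc(x["location"]),4).tolist(),round(x["score"],2)) for x in r[:2]])
# outlines
for q in ["round_key","bar_key","square_key","cross_key"]:
    r=arm.outline_of(q,"wrist")
    for x in r[:2]:
        v,u=np.nonzero(x["pixels"]); c=arm.get_calibration("wrist"); z=d[v,u]; k=z>0
        p=np.c_[(u-c["cx"])/c["fx"]*z,(v-c["cy"])/c["fy"]*z,z][k]
        ww=np.array([wc(a) for a in [np.median(p,0),p.mean(0)]]) if len(p) else None
        print(q,round(x["score"],2),len(u),u.mean().round(),v.mean().round(),np.round(ww,4).tolist() if ww is not None else 0)
print(arm.current_clock())
```

```text
-0.1 bar 0.01 [-0.05  0.36  1.88 -0.02  0.44 -1.54]
-0.1 bar 0.06 [-0.05  0.24  1.91 -0.01  0.53 -1.55]
-0.1 sq 0.01 [-0.22  0.34  1.93  0.16  0.43 -1.85]
-0.1 sq 0.06 [-0.23  0.21  1.96  0.15  0.52 -1.85]
-0.1 rnd 0.01 [-0.36  0.33  1.94  0.3   0.45 -2.1 ]
-0.1 rnd 0.06 [-0.38  0.21  1.97  0.27  0.55 -2.09]
0 bar 0.01 [-0.05  0.35  1.95 -0.03  0.28 -1.53]
0 bar 0.06 [-0.05  0.22  1.98 -0.02  0.38 -1.54]
0 sq 0.01 [-0.22  0.32  2.    0.3   0.28 -2.  ]
0 sq 0.06 [-0.24  0.19  2.03  0.25  0.38 -1.95]
0 rnd 0.01 [-0.37  0.31  2.01  0.53  0.33 -2.34]
0 rnd 0.06 [-0.4   0.18  2.04  0.44  0.42 -2.26]
0.1 bar 0.01 [-0.05  0.34  2.02 -0.09  0.13 -1.47]
0.1 bar 0.06 [-0.05  0.21  2.05 -0.04  0.23 -1.52]
0.1 sq 0.01 [-0.23  0.31  2.06  0.73  0.15 -2.43]
0.1 sq 0.06 [-0.25  0.17  2.1   0.48  0.25 -2.18]
0.1 rnd 0.01 [-0.39  0.31  2.07  0.99  0.23 -2.81]
0.1 rnd 0.06 [-0.42  0.17  2.11  0.74  0.32 -2.56]
4.475 0.000624358492624657 [ 0.45210158 -0.01159672  0.22504779]
panel_front [([0.4808, -0.0112, 0.0529], 0.57)]
guard_hinge [([0.6214, -0.0186, 0.1845], 0.57)]
round_place [([0.5594, -0.053, 0.1045], 0.83)]
bar_place [([0.5685, 0.083, 0.1079], 0.87)]
square_place [([0.5643, 0.0149, 0.1017], 0.62)]
cross_place [([0.5534, -0.1191, 0.1054], 0.89)]
bar_key 0.73 1895 391.0 228.0 [[0.5533, 0.0828, 0.1189], [0.5539, 0.0831, 0.1191]]
bar_key 0.38 58590 288.0 233.0 [[0.5317, -0.0098, 0.1011], [0.5427, -0.0115, 0.1231]]
square_key 0.87 2721 318.0 230.0 [[0.5476, 0.0173, 0.1213], [0.5483, 0.0172, 0.1215]]
square_key 0.24 4181 175.0 227.0 [[0.546, -0.1137, 0.1133], [0.5469, -0.1156, 0.1132]]
cross_key 0.78 2294 172.0 231.0 [[0.5439, -0.1153, 0.1197], [0.5446, -0.1159, 0.1194]]
5.025
```

View pics/w1.png

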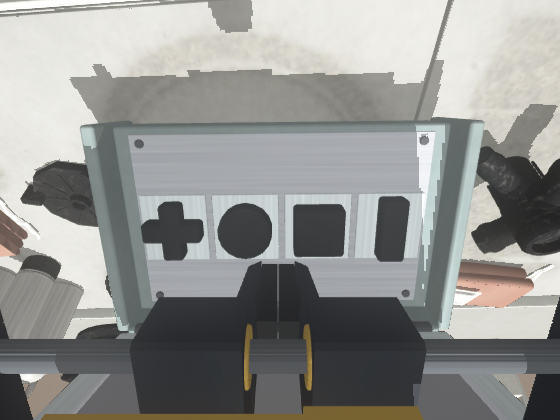

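The wrist view, with the panel's front edge at the top, shows cross (173,230), round (245,230), square (319,230) and bar (391,229). That matches the world-frame order. I'll press the round key first, feeling for its top.

```bash
cat >> h.py <<'E'
YAW=-.066; Rz=R.from_euler('z',YAW)
IN=Rz.apply([.53,0,-.848]); SL=Rz.apply([.848,0,.53])
K=dict(round=[.559,-.051,.105],square=[.5635,.017,.105],bar=[.568,.085,.105])
def press(k):
    b=np.array(K[k])-.005*SL; q=quat(YAW)
    f=lambda: float(arm.current_contact_force()@IN)*-1
    d=lambda: float((arm.current_tcp_pos()-b)@-IN)*1000
    arm.move_l(b-.05*IN,q,rate=.12); 
    hit=arm.move_l(b-.032*IN,rate=.08,max_force=4); arm.sleep(.15); f0=f(); print(k,"start",hit,round(d(),1),"f0",round(f0,2))
    hit=arm.move_l(b-.000*IN,rate=.012,max_force=1.5); d1=d(); print("touch",hit,round(d1,1),round(f()-f0,2))
    p=arm.current_tcp_pos(); 
    hit=arm.move_l(p+.0115*IN,rate=.010,max_force=6.0); arm.sleep(.1); print("press",hit,round(d(),2),round(f()-f0,2))
    for _ in range(8):
        if f()-f0>=7.3: break
        arm.move_l(arm.current_tcp_pos()+.0005*IN,rate=.01); arm.sleep(.1); print(" +",round(d(),2),round(f()-f0,2))
    arm.sleep(.7); print("held",round(d(),2),round(f()-f0,2),"travel",round(d1-d(),2))
    arm.move_l(b-.05*IN,rate=.06); print("off",round(f()-f0,2),arm.current_clock())
E
python3 - <<'E'
from h import *
press("round")
E
```

```text
round start False 32.4 f0 -0.33
touch True 21.2 3.17
press True 13.8 9.36
held 13.84 8.97 travel 7.38
off 0.85 10.1833
```

Run:
```python
from h import *
press("bar")
press("square")
```

```text
bar start False 32.3 f0 -0.38
touch True 20.5 2.45
press True 12.93 9.64
held 12.98 8.76 travel 7.49
off 0.64 15.5667
square start False 32.3 f0 -0.23
touch True 23.1 2.39
press True 15.56 9.4
held 15.62 8.93 travel 7.48
off -0.71 20.2083
```

All three keys reached home with about 9 N held, and each has been released. Next I retreat, rise above the guard and re-measure it.

Run:
```python
from h import *
D=quat(YAW,-np.radians(32))
arm.move_l([.452,-.012,.225],rate=.2)
for p in ([.40,-.01,.40],[.53,-.015,.37],[.53,-.015,.30],[.47,-.015,.18],[.50,-.015,.11]):
    j=arm.ik(p,D); print(p,None if j is None else np.round(j,2))
arm.move_ptp([.40,-.01,.40],D); print(arm.current_clock(),arm.current_tcp_pos())
for c in ("scene","side"):
    im,d=arm.read_camera(c); cv2.imwrite(f"pics/{c}1.png",im[100:340,120:440,::-1].repeat(2,0).repeat(2,1))
    for q in ("guard_edge","guard_hinge"):
        print(c,q,[(np.round(w(c,x["location"]),4).tolist(),round(x["score"],2)) for x in arm.mark_of(q,c)[:2]])
```

```text
[0.4, -0.01, 0.4] [-0.32 -0.04  1.49 -0.    1.69 -1.82]
[0.53, -0.015, 0.37] [-0.25  0.27  1.22 -0.    1.65 -1.75]
[0.53, -0.015, 0.3] [-0.25  0.29  1.37 -0.    1.48 -1.75]
[0.47, -0.015, 0.18] [-0.28  0.25  1.74 -0.    1.15 -1.79]
[0.5, -0.015, 0.11] [-0.26  0.4   1.74 -0.    1.   -1.77]
21.95 [ 0.40032156 -0.00981338  0.3985765 ]
scene guard_edge [([0.5201, -0.0129, 0.2998], 0.76)]
scene guard_hinge [([0.6211, -0.0212, 0.1842], 0.89)]
side guard_edge [([0.5187, -0.011, 0.3028], 0.73)]
side guard_hinge [([0.6251, -0.0209, 0.179], 0.73), ([0.6045, -0.278, -0.0067], 0.63)]
```

View pics/side1.png

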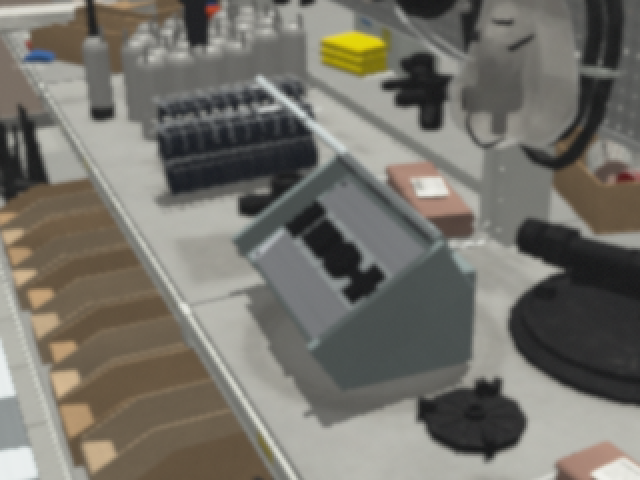

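Run:
```python
from h import *
D=quat(YAW,-np.radians(32)); H=np.array([.622,-.0205,.183]); X=Rz.apply([1,0,0]); Z=np.array([0,0,1.])
P=lambda deg,r=.14: H-r*np.cos(np.radians(deg))*X+r*np.sin(np.radians(deg))*Z
arm.move_l(P(50)+.06*Z,D,rate=.15)
arm.sleep(.1); f0=arm.current_contact_force()
print("down",arm.move_l(P(47),rate=.06,max_force=15),np.round(arm.current_tcp_pos(),3),np.round(arm.current_contact_force()-f0,1))
for a in range(39,-25,-9):
    h=arm.move_l(P(a),rate=.08,max_force=20); F=arm.current_contact_force()-f0
    print(a,h,np.round(arm.current_tcp_pos()-P(a),4),np.round(F,1))
    if h: break
print(arm.current_clock())
for q in ("guard_edge",):
    for c in ("scene","side"):
        arm.read_camera(c); print(c,[(np.round(w(c,x["location"]),4).tolist(),round(x["score"],2)) for x in arm.mark_of(q,c)[:1]])
```

```text
down False [ 0.527 -0.014  0.286] [-0.8  0.1  0.4]
39 False [-0.0001 -0.      0.0002] [-0.6  0.3  1.1]
30 False [ 0.0002 -0.      0.0003] [-0.3  0.3  0.1]
21 False [ 0.0002 -0.      0.0003] [ 0.3  0.  -0.4]
12 False [ 0.0001 -0.      0.0002] [-0.8 -0.   0.2]
3 False [ 0.0001 -0.      0.0002] [-0.6 -0.3 -0.3]
-6 False [0.     0.     0.0001] [-0.6  0.5 -0.2]
-15 False [-0. -0.  0.] [-0.7  0.5 -0.4]
-24 False [-0.0001  0.     -0.0006] [-1.3 -0.8 -0.5]
28.0417
scene [([0.4797, -0.0139, 0.1133], 0.61)]
side [([0.4818, -0.0101, 0.114], 0.79)]
```

Run:
```python
from h import *
arm.sleep(.1); f0=arm.current_contact_force(); p0=arm.current_tcp_pos()
for i in range(3):
    h=arm.move_l(arm.current_tcp_pos()+.012*IN,rate=.03,max_force=12); F=arm.current_contact_force()-f0
    print(h,np.round(arm.current_tcp_pos(),4),"travel",round(float((arm.current_tcp_pos()-p0)@IN)*1000,1),np.round(F,1),"push",round(float(-F@IN),1))
    if h: break
arm.sleep(.3); print(np.round(arm.current_contact_force()-f0,1))
arm.move_l(arm.current_tcp_pos()+[-.03,0,.12],rate=.12)
arm.move_ptp([.36,-.01,.40],quat(YAW,-np.radians(32)))
print(arm.current_clock())
for c in ("scene","side"):
    im,d=arm.read_camera(c); cv2.imwrite(f"pics/{c}2.png",cv2.resize(im[120:330,180:420,::-1],None,fx=2.4,fy=2.4))
    for q in ("guard_edge","guard_hinge","manifold","cover"): print(c,q,[(np.round(w(c,x["location"]),4).tolist(),round(x["score"],2)) for x in arm.mark_of(q,c)[:1]])
```

```text
True [ 0.4987 -0.0123  0.1189] travel 8.5 [-4.9  0.   9.9] push 11.0
[-4.1  0.3  8.9]
30.975
scene guard_edge [([0.4837, -0.0111, 0.111], 0.62)]
scene guard_hinge [([0.6197, -0.0182, 0.1838], 0.64)]
scene manifold [([0.6027, 0.2586, -0.0009], 0.64)]
scene cover [([0.6049, -0.2781, -0.0021], 0.66)]
side guard_edge [([0.4832, -0.01, 0.1081], 0.71)]
side guard_hinge [([0.6225, -0.0179, 0.1783], 0.6)]
side manifold []
side cover [([0.6052, -0.2759, -0.0027], 0.95)]
```

View pics/side2.png

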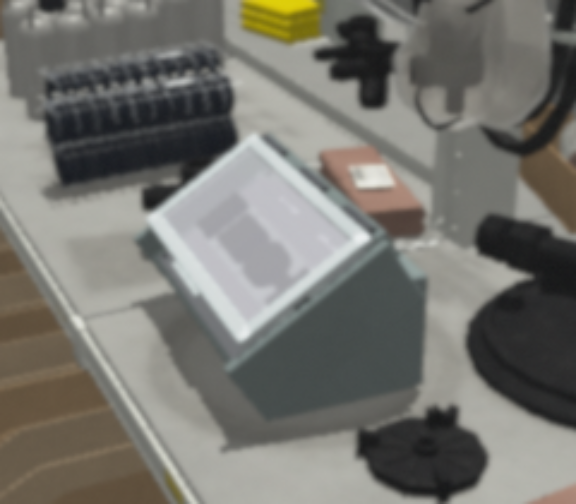

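The side view shows the guard lying over the keys between the cheeks. The measured edge is about 1–3° above the expected shut angle, which is within the networks' error. To be sure, I'll push again flat on the guard and see whether it is at its stop.

Run:
```python
from h import *
q=quat(YAW); H=np.array([.622,-.0205,.183]); b=H-.142*SL
arm.move_ptp(b-.05*IN,q); arm.move_l(b-.02*IN,rate=.08,max_force=8); arm.sleep(.15); f0=arm.current_contact_force()
out=lambda: round(float((arm.current_tcp_pos()-H)@-IN)*1000,2)
h=arm.move_l(b+.005*IN,rate=.02,max_force=2); F=lambda: round(float(-(arm.current_contact_force()-f0)@IN),1)
print("touch",h,out(),F())
for m in (4,8,8):
    h=arm.move_l(arm.current_tcp_pos()+.006*IN,rate=.015,max_force=m); arm.sleep(.1); print(m,h,out(),F())
arm.move_l(b-.07*IN,rate=.12); arm.move_ptp([.36,-.01,.40],quat(YAW,-np.radians(32)))
arm.sleep(.3); print(arm.current_clock(),np.round(arm.current_contact_force(),1))
im,d=arm.read_camera("wrist"); cv2.imwrite("pics/w3.png",im[:,:,::-1])
c=arm.get_calibration("wrist")
```

```text
touch True 8.66 10.4
4 True 8.62 13.1
8 True 8.57 15.9
8 True 8.57 17.5
37.075 [ 0.5 -0.6  0.7]
```

View pics/w3.png

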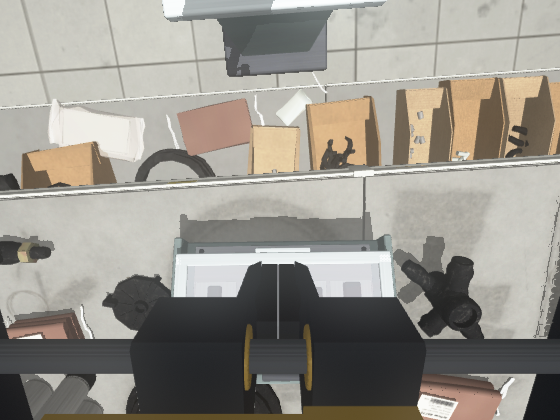

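The guard is rigid: it gave 0.1 mm for 7 N more, so it is on its stop. The view shows the frame (175–395, 255) between the cheeks, and both bystanders in place. I'm handing in.

```bash
python3 -c "
from h import *
print(arm.hand_in(), arm.current_clock())"
```

```text
the job is handed in; nothing more can be done
the job is handed in; nothing more can be done
```

I pressed the round, bar and square keys in that order, then swung the guard shut over them. The job was handed in at about 37 s on the robot's clock, with the arm clear of everything.

- **Keys:** Each key was held at about 9 N for at least 0.7 s. It takes 6 N to bring a key home, and each moved about 7.4 to 7.5 mm beyond the point where I first felt it, at 2.4 to 3.2 N. The force dropped to roughly zero after each release. The cross key was not approached.
- **Guard:** A second push from about 10 N to 17 N moved it only about 0.1 mm, so it is against its stop. The networks' position for the guard edge came out about 1–3° above the ideal shut angle, which their 4 mm error can explain.
- **Things beside the box:** The cover and the manifold stayed within measuring error of where they started. The side camera's network missed the manifold both times, so that check rests on the scene camera and the last wrist picture.

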